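# Tip a whetstone out of its nest and lay it on the lapping plate

### The job

Get the whetstone ready for flattening: it lies sunk in its wooden nest with no room for fingers beside it, so press its end down at the notched end of the nest until the other end tips up and the stone stays tipped by itself. Then take it by the raised part and lay it gently, flat and lengthwise, centred on the lapping plate so that it covers the plate. Do not shove the plate away or disturb the other things on the bench, and let go of the stone.

Things in the scene. Friction and masses are not known exactly. Their poses are not given: they have to be found in the camera images.
- stone_nest: fixed wooden block, 87 mm (its x) by 210 mm (its y) by 80 mm high, with a pocket open at the top. Origin on the bench under the middle; z up. Pocket 63 mm wide, from y = -94 to +91.5 mm, walls 12 mm thick. The end wall at -y (the end nearer the robot) has a finger notch 36 mm wide, 26 mm deep.
- ramp_edge (a point): point in the nest's pocket (y = -3 mm), 58 mm above the bench: from here towards +y the floor is flat, 22 mm below the rim; towards -y it falls as a ramp of 29 degrees, hollow under the stone's end. A stone pressed there rocks down onto the ramp, passes its balance point (about 17 to 25 degrees) and stays, its +y end raised.
- press_end (a point): point on the nest (fixed to it) where to press: the middle of the stone's upper face 13 mm from its end at the notched end, 78 mm above the bench while the stone lies level. Pressed fully onto the ramp, the stone's top there has gone down by about 37 mm; it takes under 2 N until the stone meets the ramp.
- whetstone: plain flat whetstone, 60 mm (its x) by 180 mm (its y) by 20 mm (its z), about 0.28 kg. Origin at the centre of its underside. At the start it lies level in the nest, its axes along the nest's, top 2 mm below the rim. Once tipped, the part from 45 mm to the end on its +y side stands above the rim and can be gripped across the 60 mm width.
- lapping_plate: loose grey steel plate with raised pads, 72 mm (its x) by 190 mm (its y), 0.85 kg, lying flat on the bench. Origin at the centre of its underside; its upper face is 10 mm above it (its look rises to 12 mm).
- pale_block: bystander: small pale stone block 28 x 52 x 24 mm lying between nest and plate; origin under its centre
- screwdriver: bystander: screwdriver 202 mm long lying on the bench near the robot; origin under its middle
- tape_roll: bystander: roll of tape lying flat, 89 mm across and 24 mm high, behind the stone stand on the left; origin under its middle
- cup: bystander: white enamel cup with handle, 76 mm wide and high, near the robot; origin under its middle

How it is judged (in metres and radians):
On the way:
1. the whetstone has been tipped up in its nest by more than 23 degrees and stays so with the robot off it (angle between whetstone's own z axis and vertical above 0.4 rad and horizontal distance between whetstone and stone_nest below 0.03 m and z of whetstone in the frame of stone_nest below 0.07 m and contact force between whetstone and the arm below 0.1 N and contact force between whetstone and the fingers below 0.1 N), for 0.2 s.
At the end, for the whole second after the job is handed in: The whetstone lies at rest, flat and same side up on the lapping plate, which is still flat on the bench: centred within 18 mm across and 25 mm along the plate, lengthwise within 11 degrees (either end first) (x of whetstone in the frame of lapping_plate between -0.018 and 0.018 m and y of whetstone in the frame of lapping_plate between -0.025 and 0.025 m and z of whetstone in the frame of lapping_plate between 0.006 and 0.014 m and angle between the y axis of whetstone and the y axis of lapping_plate, either way round below 0.2 rad and angle between whetstone's own z axis and vertical below 0.06 rad and angle between lapping_plate's own z axis and vertical below 0.05 rad and height (world z) of lapping_plate below 0.005 m and linear speed of whetstone below 0.02 m/s); the robot touches nothing.
It fails at once if the plate is shoved more than 40 mm (distance of lapping_plate from where it was at the start of the episode above 0.04 m).
It fails at once if the stone is dropped: it falls free of the gripper faster than 0.8 m/s (a drop of over about 3 cm) (linear speed of whetstone above 0.8 m/s and contact force between whetstone and the fingers below 0.1 N).
It fails at once if a bystander is moved more than 30 mm (distance of any of pale_block, screwdriver, tape_roll, cup from where it was at the start of the episode above 0.03 m).
It also fails if it takes over 51 s, if anything falls off the work surface, if the arm or the gripper's body presses on something with over 40 N, if the wrist force passes 120 N, or if a joint passes its speed limit or range.

### The arm

A 6-joint arm with a two-finger parallel gripper is mounted at the origin on a cart in front of the work surface, level with it; the furniture and walls round the work are solid. World frame = base frame: x ahead of the robot, y to its left, z up, the work surface at z = 0. Lengths are in mm, angles in rad, forces in N, time in s.
With the tool pointing down it reaches from about 350 to 850 mm from the base axis. Payload 8.1 kg.
Tool frame: the origin (TCP) lies at the very end of the fingers, on their centre line; the grasp point (between the pads) lies 19 mm behind it; x points along the fingers, y is the direction in which the jaws open and shut, and the axes are right-handed (so a half turn about x gives the same grasp; the last joint's range is limited). The gripper opens to 85 mm and grips with 20 to 120 N. Pads are 22 mm wide; open, the fingers measure 114 mm over their backs; the gripper's body (76 mm by 85 mm) begins 54 mm behind the grasp point. The pads swing forward as they close: fully open they stand 13 mm farther back than shut.
Start: joints at [1.07, 0.13, 1.488, -0, 1.523, -0.085], TCP at [242.333, 548.89, 231.292] pointing down, gripper open.
Joint ranges: [-2.96, 2.96], [-0.89, 2.26], [0.02, 2.5], [-1.34, 4.48], [0, 2.73], [-2.66, 2.66]. Speed limits (rad/s): [2.39, 2.39, 2.79, 3.14, 3.14, 3.14].

### API

Orientations are given as [roll, pitch, yaw] about the fixed x, y, z axes, in that order (R = Rz(yaw) Ry(pitch) Rx(roll)).
In Python, from bench import robot gives the robot as it stands.
- The arm moves only by the tool servo_tool, never from a script. Its argument "increments" is a list of rows, each an object of numbers: "x", "y", "z": the shift along the tool's x, y, z scaled (see below); "ax", "ay", "az": the turn, a rotation vector about the tool's x, y, z scaled (see below); "gripper": the finger opening in mm, from 0 to 85.4. A call has 1 to 10 rows; each row shifts and turns the commanded pose from where the row before left it, along the tool's axes as they then stand; what a row does not reach is not made up. The controller multiplies each number of a shift by 0.025 m and each number of a turn by 5 degrees. A row lasts 1/12 s, in which the tool goes at most 41.7 mm and 7.16 degrees, less where a joint would pass 70% of its speed; a pose out of reach is approached as far as the arm can. A call with a number of a shift or a turn outside -1 to 1 is refused whole. A call with a gripper value outside its range is refused whole. The fingers move at their own pace and stop on an object; "squeeze" is the grip in N (left out, the last holds). Time passes only in rows, so rows that do not move let the fingers close. It gives the time, the measured TCP pose, the force and the opening at its end, in the units of the state.
- robot.observe(): the state, without advancing time (a new reading comes with each control period).
- robot.get_image(name): name is "side" or "top"; returns (picture, depth): 400x640x3 uint8, red, green, blue; 400x640 float32, mm along the optical axis (not along the pixel's ray), 0 where there is no reading.
- robot.get_calibration(name): a dict with "vertical_fov" (degrees; the focal length in pixels is half the picture's height over the tangent of half this angle, whatever the lens; pixels are square), "cx", "cy" (the principal point, pixels), "view" (4x4, takes a point from world to camera coordinates). Camera axes: x right, y down, z forward; pixel columns grow to the right and rows downward; lengths in mm; the calibration is good to about 2 mm. A picture is of the moment at which its call begins. get_calibration takes no time and is no camera call.
- robot.finish_job(): hands the job in, once; it reports no verdict.
The state is a dict: "t": time; "q": joint angles; "joint_vel": joint speeds; "tau": joint torques, N m; "eef_pos": TCP position; "eef_rot": TCP orientation; "ft_force": force on the tool from outside, world axes, zero at the start; "torque": the same for the moment, N m; "grip_width": opening from 0.0 (shut) to 1.0 (fully open).
Only numpy, scipy, OpenCV 4.12 (cv2) and the standard library are available. Lean on these libraries where they do the work, as an engineer would, in place of code of your own. Each camera call takes 0.05 s, during which the arm holds its last target. There are 200 camera calls.

## Working session

There is one attempt and no reset: what is moved stays moved. The work goes in short steps, Python scripts to look and compute and a tool call to move; the robot and the scene stay as the last step left them, time stands still between calls to the robot, and variables do not carry over. Pictures are saved under pics/ and viewed, about 8 in all and at most 12, crops included, and the job is handed in when it is done.

Besides the shell and the picture viewer there is one more tool, called after "Call:" in YAML: its name, and indented under it one key for each argument. servo_tool: Moves the arm, as the interface text tells. Shifts and turns lie within -1 to 1; 1 stands for 0.025 m of shift or 5 degrees of turn. Its arguments: {"type":"object","properties":{"increments":{"type":"array","items":{"type":"object","properties":{"x":{"type":"number","minimum":-1,"maximum":1},"y":{"type":"number","minimum":-1,"maximum":1},"z":{"type":"number","minimum":-1,"maximum":1},"ax":{"type":"number","minimum":-1,"maximum":1},"ay":{"type":"number","minimum":-1,"maximum":1},"az":{"type":"number","minimum":-1,"maximum":1},"gripper":{"type":"number"}}}},"squeeze":{"type":"number"}},"required":["increments"]}

```bash
mkdir -p pics; cat > h.py <<'E'
import numpy as np, cv2
from bench import robot
def grab(n,save):
    im,d=robot.get_image(n); cv2.imwrite(f'pics/{save}.png',cv2.cvtColor(im,cv2.COLOR_RGB2BGR)); np.save(f'pics/{save}.npy',d); return im,d
def cam(n):
    c=robot.get_calibration(n); f=200/np.tan(np.radians(c['vertical_fov']/2)); return f,c['cx'],c['cy'],np.array(c['view'])
def world(n,d):
    f,cx,cy,V=cam(n); v,u=np.mgrid[:400,:640]
    P=np.stack([(u-cx)/f*d,(v-cy)/f*d,d,np.ones_like(d)],-1)
    return (P@np.linalg.inv(V).T)[...,:3]
def atz(n,u,v,z):
    f,cx,cy,V=cam(n); I=np.linalg.inv(V); o=I[:3,3]; r=I[:3,:3]@[(u-cx)/f,(v-cy)/f,1]
    return o+r*(z-o[2])/r[2]
E
python3 - <<'E'
from h import *
print(robot.observe())
for n in('top','side'):
    grab(n,n+'0'); print(cam(n))
a=cv2.imread('pics/top0.png');cv2.imwrite('pics/a.png',a)
E
```

```text
{'t': 0.0, 'q': array([ 1.06958850e+00,  1.31161255e-01,  1.48928280e+00, -1.80850580e-05,
        1.52302834e+00, -8.54307825e-02]), 'joint_vel': array([ 0.00153657,  0.00050846, -0.00047037, -0.00049685, -0.00194005,
        0.0003507 ]), 'tau': array([ 4.40968925e-04, -5.69399321e+01, -5.00552416e+01, -1.38982459e-04,
        1.51069608e-02,  9.25361223e-05]), 'eef_pos': array([242.07215641, 548.38610761, 230.24246399]), 'eef_rot': array([-1.64661822,  1.5689165 , -2.06239438]), 'ft_force': array([-0.0508304 , -0.18815082,  0.34380042]), 'torque': array([ 0.00140654, -0.0502566 ,  0.00033613]), 'grip_width': 0.9964785087622694}
(np.float64(417.10083418573896), 319.6559747155083, 200.59844934250233, array([[-2.26072758e-02, -9.99500879e-01,  2.20658936e-02,
        -5.92261132e+00],
       [-9.80101155e-01,  1.78039066e-02, -1.97698625e-01,
         4.79788108e+02],
       [ 1.97207091e-01, -2.60962352e-02, -9.80014464e-01,
         1.12032434e+03],
       [ 0.00000000e+00,  0.00000000e+00,  0.00000000e+00,
         1.00000000e+00]]))
(np.float64(424.9017289616911), 323.42598345479456, 196.68780419260708, array([[ 7.58266288e-01,  6.51862764e-01, -1.03524207e-02,
        -3.46518863e+02],
       [ 5.25755372e-01, -6.20809830e-01, -5.81529401e-01,
        -1.91352096e+02],
       [-3.85504247e-01,  4.35511300e-01, -8.13459515e-01,
         1.25543965e+03],
       [ 0.00000000e+00,  0.00000000e+00,  0.00000000e+00,
         1.00000000e+00]]))
```

View pics/top0.png

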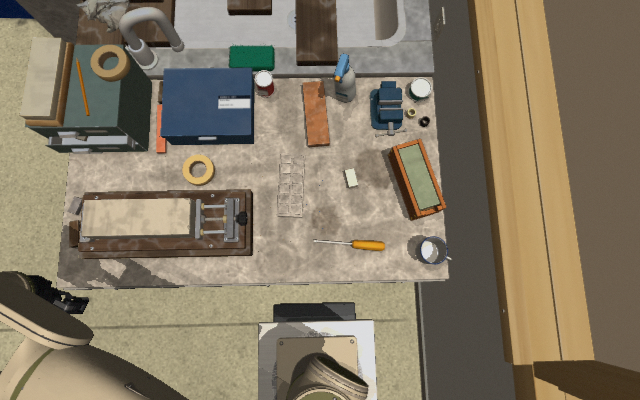

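View pics/side0.png

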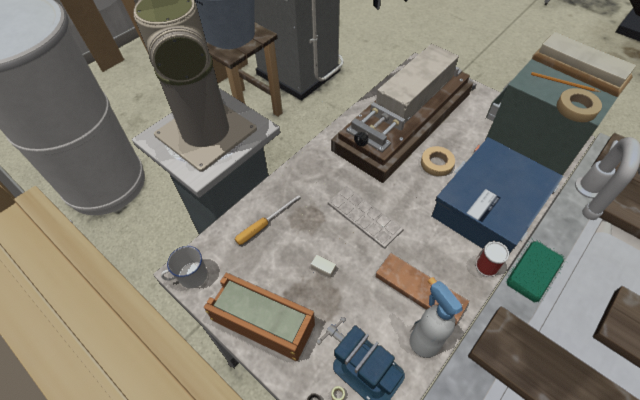

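The top view shows the nest at about (417,178), the plate with pads at (291,186), the pale block at (351,178), the screwdriver at (350,244) and the cup at (431,250). Next I'll measure the nest and plate.

```bash
python3 - <<'E'
from h import *
for n,boxes in (('top',{'nest':(380,130,455,225),'plate':(265,140,315,225),'block':(335,160,365,195)}),('side',{'nest':(195,265,325,365),'plate':(315,180,415,255),'block':(300,250,345,285)})):
    d=np.load(f'pics/{n}0.npy'); W=world(n,d)
    for k,(a,b,c,e) in boxes.items():
        P=W[b:e,a:c].reshape(-1,3)
        lo,hi={'nest':(68,95),'plate':(5,20),'block':(15,35)}[k]
        Q=P[(P[:,2]>lo)&(P[:,2]<hi)&(np.abs(P[:,1])<400)]
        print(n,k,len(Q),np.percentile(P[:,2],[5,25,50,75,95]).round(1))
        if len(Q)>5: 
            r=cv2.minAreaRect(Q[:,:2].astype(np.float32)); print(r,np.median(Q,0))
a=cv2.imread('pics/top0.png')
c=np.hstack([cv2.resize(a[140:230,265:315],None,fx=6,fy=6,interpolation=2),cv2.resize(a[130:220,380:455],None,fx=6,fy=6,interpolation=2)]);cv2.imwrite('pics/c1.png',c);print(c.shape)
E
```

```text
top nest 2290 [-264.7   -3.1    1.2   75.1   79.7]
((560.2529296875, -284.24664306640625), (257.6130065917969, 88.92884826660156), 15.625295639038086) [ 539.6592806  -288.26893885   76.9957882 ]
top plate 1567 [-4.2 -1.5  1.2  9.  13. ]
((558.3126831054688, 64.8837890625), (118.08718872070312, 229.45907592773438), 84.51774597167969) [538.0687281   66.10821852   9.90826662]
top block 177 [-4.6 -2.  -0.3  2.3 23.7]
((552.5364379882812, -108.74411010742188), (52.5180549621582, 28.775169372558594), 10.816410064697266) [ 551.65633357 -108.92809004   22.09284409]
side nest 4374 [-7.75e+02 -5.00e-01  2.10e+00  7.66e+01  8.06e+01]
((524.0650634765625, -296.314697265625), (314.3037414550781, 87.79344177246094), 16.0524845123291) [ 545.04219773 -292.28362353   77.769483  ]
side plate 1905 [-2.7 -0.9  0.5  6.9 12.2]
((538.9006958007812, 75.84903717041016), (216.4866485595703, 219.55677795410156), 26.417030334472656) [542.38235552  63.15603904  10.67528703]
side block 278 [-2.5 -0.8  0.5  2.7 23.8]
((550.9322509765625, -110.97517395019531), (53.14867401123047, 29.62145233154297), 10.32344913482666) [ 552.26122601 -111.92502088   22.67460349]
(540, 750, 3)
```

View pics/c1.png

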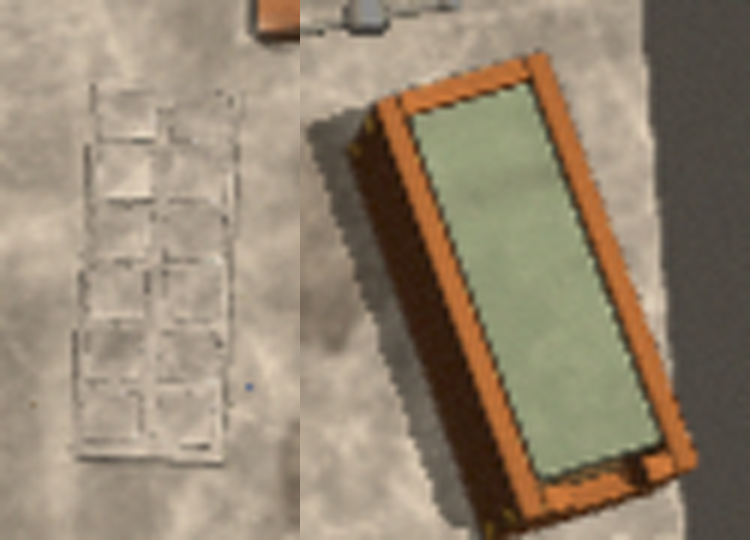

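The crop shows the nest rim corners at (380,102), (545,52), (697,465) and (527,520), with the notch at the bottom (near) end. The plate corners are at (92,88), (239,92), (223,464) and (76,458).

```bash
python3 - <<'E'
from h import *
def q(pts,ox,oy,sx,z): return np.array([atz('top',(x-sx+.5)/6-.5+ox,(y+.5)/6-.5+oy,z) for x,y in pts])
for nm,P in (('rim',q([(380,102),(545,52),(697,465),(527,520)],380,130,300,80)),('stone',q([(411,113),(531,82),(662,445),(543,482)],380,130,300,78)),('plate',q([(92,88),(239,92),(223,464),(76,458)],265,140,0,11))):
    y=(P[0]+P[1]-P[2]-P[3])/2; x=(P[1]+P[2]-P[0]-P[3])/2
    print(nm,P.mean(0).round(1),'len',np.linalg.norm(y).round(1),np.linalg.norm(x).round(1),'yawY',np.degrees(np.arctan2(y[1],y[0])).round(1),'yawX+90',np.degrees(np.arctan2(x[1],x[0])).round(1)+90)
# depth based
for n,(a,b,c,e) in (('top',(380,130,455,225)),('side',(195,265,325,365))):
    W=world(n,np.load(f'pics/{n}0.npy'))[b:e,a:c].reshape(-1,3)
    Q=W[(abs(W[:,2]-78)<6)&(W[:,0]<680)&(W[:,0]>420)&(W[:,1]>-350)&(W[:,1]<-200)]
    print(n,cv2.minAreaRect(Q[:,:2].astype(np.float32)))
for n,(a,b,c,e) in (('top',(265,140,315,225)),('side',(315,180,415,255))):
    W=world(n,np.load(f'pics/{n}0.npy'))[b:e,a:c].reshape(-1,3)
    Q=W[(abs(W[:,2]-10)<4)&(W[:,0]<650)&(W[:,0]>435)&(W[:,1]>15)&(W[:,1]<115)]
    p=Q[:,:2]-np.median(Q[:,:2],0); _,_,v=np.linalg.svd(p); print(n,len(Q),Q.mean(0),np.percentile(Q[:,:2],[2,98],axis=0).round(),np.degrees(np.arctan2(v[0,1],v[0,0])))
E
```

```text
rim [ 536.3 -291.5   80. ] len 206.5 82.9 yawY 15.6 yawX+90 16.599999999999994
stone [ 538.5 -292.    78. ] len 182.3 58.7 yawY 15.6 yawX+90 15.0
plate [534.7  66.   11. ] len 184.9 71.2 yawY -2.9 yawX+90 -3.0
top ((557.20849609375, -285.1736755371094), (250.7146453857422, 88.67290496826172), 15.566341400146484)
side ((554.959228515625, -287.327392578125), (249.93673706054688, 87.78958892822266), 15.898890495300293)
top 1412 [537.10447831  66.79115371   9.91145581] [[447.  30.]
 [629. 104.]] 176.0197965739465
side 1803 [541.18464346  63.04604243  10.48841793] [[446.  27.]
 [629. 100.]] -3.2581835725624546
```

```bash
cat >> h.py <<'E'
from scipy.spatial.transform import Rotation as Ro
def Rt(e=None): return Ro.from_euler('xyz',robot.observe()['eef_rot'] if e is None else e)
def deltas(p,R=None):
    """shift (units) in present tool axes to world p; rotvec (units) to R"""
    s=robot.observe(); C=Rt()
    print('pos',s['eef_pos'].round(1),'axes',C.as_matrix().round(3).tolist(),'q',s['q'].round(2),'F',s['ft_force'].round(1),'w',round(s['grip_width'],3),'t',round(s['t'],2))
    if p is not None: print('shift units',(C.inv().apply(np.array(p)-s['eef_pos'])/25).round(2))
    if R is not None: print('turn units',(np.degrees((C.inv()*R).as_rotvec())/5).round(2), 'shift after turn',(R.inv().apply(np.array(p)-s['eef_pos'])/25).round(2))
NC=np.array([537,-292]); ny=np.array([.963,.269]); nx=np.array([.269,-.963])
PC=np.array([536,65.]); PY=np.radians(-3)
def tool(yaw_jaw,tilt=0):
    """pointing down, jaw axis at yaw (deg); tilt: turn about the jaw axis (deg)"""
    y=np.array([np.cos(np.radians(yaw_jaw)),np.sin(np.radians(yaw_jaw)),0]);x=np.array([0,0,-1.])
    return Ro.from_matrix(np.stack([x,y,np.cross(x,y)],1))*Ro.from_rotvec([0,np.radians(tilt),0])
E
python3 - <<'E'
from h import *
p=NC-78*ny; print(p)
for yaw in (15.6-90,15.6+90): deltas([*p,200],tool(yaw))
E
```

```text
[ 461.886 -312.982]
pos [242.1 548.4 230.3] axes [[-0.001, 0.404, 0.915], [-0.001, 0.915, -0.404], [-1.0, -0.002, -0.0]] q [ 1.07  0.13  1.49 -0.    1.52 -0.09] F [-0.2  0.4 -0. ] w 1.001 t 0.1
shift units [  1.26 -27.97  21.96]
turn units [2.812e+01 2.000e-02 1.000e-02] shift after turn [ 1.21 35.55  0.8 ]
pos [242.1 548.4 230.3] axes [[-0.001, 0.404, 0.915], [-0.001, 0.915, -0.404], [-1.0, -0.002, -0.0]] q [ 1.07  0.13  1.49 -0.    1.52 -0.09] F [-0.2  0.4 -0. ] w 1.001 t 0.1
shift units [  1.26 -27.97  21.96]
turn units [-7.88 -0.01  0.02] shift after turn [  1.21 -35.55  -0.8 ]
```

Call:
servo_tool:
  increments:
    - {"z": 1,"ax": 0.5,"gripper": 0}
    - {"z": 1,"ax": 0.5,"gripper": 0}
    - {"z": 1,"ax": 0.5,"gripper": 0}
    - {"z": 1,"ax": 0.5,"gripper": 0}
    - {"z": 1,"ax": 0.5,"gripper": 0}
    - {"z": 1,"ax": 0.5,"gripper": 0}
    - {"z": 1,"ax": 0.5,"gripper": 0}
    - {"z": 1,"ax": 0.5,"gripper": 0}
    - {"z": 1,"ax": 0.5,"gripper": 0}
    - {"z": 1,"ax": 0.5,"gripper": 0}

```text
validation failed for argument at $.in...
```

Call:
servo_tool:
  increments:
    - {"z": 1,"ax": 0.5}
    - {"z": 1,"ax": 0.5}
    - {"z": 1,"ax": 0.5}
    - {"z": 1,"ax": 0.5}
    - {"z": 1,"ax": 0.5}
    - {"z": 1,"ax": 0.5}
    - {"z": 1,"ax": 0.5}
    - {"z": 1,"ax": 0.5}
    - {"z": 1,"ax": 0.5}
    - {"z": 1,"ax": 0.5}

```text
validation failed for argument at $.in...
```

Call:
servo_tool:
  increments:
    - {"z": 1,"ax": 0.5}
    - {"z": 1,"ax": 0.5}
    - {"z": 1,"ax": 0.5}
    - {"z": 1,"ax": 0.5}
    - {"z": 1,"ax": 0.5}
    - {"z": 1,"ax": 0.5}
    - {"z": 1,"ax": 0.5}
    - {"z": 1,"ax": 0.5}
    - {"z": 1,"ax": 0.5}
    - {"z": 1,"ax": 0.5}

```text
validation failed for argument at $.in...
```

Call:
servo_tool:
  increments:
    - {"z": 1,"ax": 1}
    - {"z": 1,"ax": 1}
    - {"z": 1,"ax": 1}
    - {"z": 1,"ax": 1}
    - {"z": 1,"ax": 1}
    - {"z": 1,"ax": 1}
    - {"z": 0.5,"ax": 1}
    - {"ax": 1}
    - {"ax": 1}
    - {"ax": 1}

```text
validation failed for argument at $.in...
```

```bash
python3 - <<'E'
from h import *
deltas([*(NC-78*ny),100],tool(15.6-90))
E
```

```text
pos [242.1 548.4 230.3] axes [[-0.001, 0.404, 0.915], [-0.001, 0.915, -0.404], [-1.0, -0.002, -0.0]] q [ 1.07  0.13  1.49 -0.    1.52 -0.09] F [-0.2  0.4 -0. ] w 1.001 t 0.1
shift units [  5.26 -27.96  21.96]
turn units [2.812e+01 2.000e-02 1.000e-02] shift after turn [ 5.21 35.55  0.8 ]
```

The calls were refused by validation and nothing moved. I'll try one call with every field filled in.

Call:
servo_tool:
  increments:
    - {"x": 0.0,"y": 0.0,"z": 0.9,"ax": 0.45,"ay": 0.0,"az": 0.0,"gripper": 0.0}
    - {"x": 0.0,"y": 0.0,"z": 0.9,"ax": 0.45,"ay": 0.0,"az": 0.0,"gripper": 0.0}
  squeeze: 40

```text
t: 0.27
eef_pos: [282.5, 529.9, 230.6]
eef_rot: [-1.819, 1.57, -2.313]
ft_force: [1.1, 0.5, 0.5]
grip_width: 0.745
```

Call:
servo_tool:
  increments:
    - {"x": 0,"y": 0,"z": 1,"ax": 0.5,"ay": 0,"az": 0,"gripper": 0}
    - {"x": 0,"y": 0,"z": 1,"ax": 0.5,"ay": 0,"az": 0,"gripper": 0}
    - {"x": 0,"y": 0,"z": 1,"ax": 0.5,"ay": 0,"az": 0,"gripper": 0}
    - {"x": 0,"y": 0,"z": 1,"ax": 0.5,"ay": 0,"az": 0,"gripper": 0}
    - {"x": 0,"y": 0,"z": 1,"ax": 0.5,"ay": 0,"az": 0,"gripper": 0}
    - {"x": 0,"y": 0,"z": 1,"ax": 0.5,"ay": 0,"az": 0,"gripper": 0}
    - {"x": 0,"y": 0,"z": 1,"ax": 0.5,"ay": 0,"az": 0,"gripper": 0}
    - {"x": 0,"y": 0,"z": 1,"ax": 0.5,"ay": 0,"az": 0,"gripper": 0}
    - {"x": 0,"y": 0,"z": 1,"ax": 0.5,"ay": 0,"az": 0,"gripper": 0}
    - {"x": 0,"y": 0,"z": 1,"ax": 0.5,"ay": 0,"az": 0,"gripper": 0}

```text
t: 1.1
eef_pos: [474.8, 370.8, 230.6]
eef_rot: [-1.611, 1.57, -2.544]
ft_force: [0.7, 0.4, 0.4]
grip_width: -0.003
```

Call:
servo_tool:
  increments:
    - {"x": 0,"y": 0,"z": 1,"ax": 0.5,"ay": 0,"az": 0,"gripper": 0}
    - {"x": 0,"y": 0,"z": 1,"ax": 0.5,"ay": 0,"az": 0,"gripper": 0}
    - {"x": 0,"y": 0,"z": 1,"ax": 0.5,"ay": 0,"az": 0,"gripper": 0}
    - {"x": 0,"y": 0,"z": 1,"ax": 0.5,"ay": 0,"az": 0,"gripper": 0}
    - {"x": 0,"y": 0,"z": 1,"ax": 0.5,"ay": 0,"az": 0,"gripper": 0}
    - {"x": 0,"y": 0,"z": 1,"ax": 0.5,"ay": 0,"az": 0,"gripper": 0}
    - {"x": 0,"y": 0,"z": 1,"ax": 0.5,"ay": 0,"az": 0,"gripper": 0}
    - {"x": 0,"y": 0,"z": 1,"ax": 0.5,"ay": 0,"az": 0,"gripper": 0}
    - {"x": 0,"y": 0,"z": 1,"ax": 0.5,"ay": 0,"az": 0,"gripper": 0}
    - {"x": 0,"y": 0,"z": 1,"ax": 0.5,"ay": 0,"az": 0,"gripper": 0}

```text
t: 1.93
eef_pos: [580.9, 146.6, 230.7]
eef_rot: [-1.585, 1.57, -2.954]
ft_force: [-0.7, 0.6, 0.1]
grip_width: 0.003
```

Call:
servo_tool:
  increments:
    - {"x": 0,"y": 0,"z": 1,"ax": 0.5,"ay": 0,"az": 0,"gripper": 0}
    - {"x": 0,"y": 0,"z": 1,"ax": 0.5,"ay": 0,"az": 0,"gripper": 0}
    - {"x": 0,"y": 0,"z": 1,"ax": 0.5,"ay": 0,"az": 0,"gripper": 0}
    - {"x": 0,"y": 0,"z": 1,"ax": 0.5,"ay": 0,"az": 0,"gripper": 0}
    - {"x": 0,"y": 0,"z": 1,"ax": 0.5,"ay": 0,"az": 0,"gripper": 0}
    - {"x": 0,"y": 0,"z": 1,"ax": 0.5,"ay": 0,"az": 0,"gripper": 0}
    - {"x": 0,"y": 0,"z": 1,"ax": 0.5,"ay": 0,"az": 0,"gripper": 0}
    - {"x": 0,"y": 0,"z": 1,"ax": 0.5,"ay": 0,"az": 0,"gripper": 0}
    - {"x": 0,"y": 0,"z": 1,"ax": 0.5,"ay": 0,"az": 0,"gripper": 0}
    - {"x": 0,"y": 0,"z": 1,"ax": 0.5,"ay": 0,"az": 0,"gripper": 0}

```text
t: 2.77
eef_pos: [582.2, -101.3, 230.7]
eef_rot: [-1.57, 1.57, 2.908]
ft_force: [0.6, -0.2, 0.1]
grip_width: 0.001
```

```bash
python3 - <<'E'
from h import *
deltas([*(NC-78*ny),100],tool(15.6-90))
E
```

```text
pos [ 582.2 -101.3  230.7] axes [[-0.001, 0.973, -0.233], [0.0, -0.233, -0.973], [-1.0, -0.001, 0.0]] q [-0.26  0.11  1.51 -0.    1.52 -0.02] F [ 0.6 -0.2  0.1] w 0.001 t 2.77
shift units [ 5.23 -2.71  9.35]
turn units [1.219e+01 1.000e-02 1.000e-02] shift after turn [5.23 6.86 6.91]
```

Call:
servo_tool:
  increments:
    - {"x": 0.2,"y": 0,"z": 0,"ax": 1,"ay": 0,"az": 0,"gripper": 0}
    - {"x": 0.2,"y": 0,"z": 0,"ax": 1,"ay": 0,"az": 0,"gripper": 0}
    - {"x": 0.2,"y": 0,"z": 0,"ax": 1,"ay": 0,"az": 0,"gripper": 0}
    - {"x": 0.2,"y": 0,"z": 0,"ax": 1,"ay": 0,"az": 0,"gripper": 0}
    - {"x": 0.2,"y": 0,"z": 0,"ax": 1,"ay": 0,"az": 0,"gripper": 0}
    - {"x": 0.2,"y": 0,"z": 0,"ax": 1,"ay": 0,"az": 0,"gripper": 0}
    - {"x": 0.2,"y": 0,"z": 0,"ax": 1,"ay": 0,"az": 0,"gripper": 0}
    - {"x": 0.2,"y": 0,"z": 0,"ax": 1,"ay": 0,"az": 0,"gripper": 0}
    - {"x": 0.2,"y": 0,"z": 0,"ax": 1,"ay": 0,"az": 0,"gripper": 0}
    - {"x": 0.2,"y": 0,"z": 0,"ax": 1,"ay": 0,"az": 0,"gripper": 0}

```text
t: 3.6
eef_pos: [582.3, -100.1, 180.5]
eef_rot: [-0.717, 1.57, 2.886]
ft_force: [-0.4, -0.4, -0.2]
grip_width: -0.002
```

Call:
servo_tool:
  increments:
    - {"x": 0.2,"y": 0,"z": 0,"ax": 1,"ay": 0,"az": 0,"gripper": 0}
    - {"x": 0.2,"y": 0,"z": 0,"ax": 1,"ay": 0,"az": 0,"gripper": 0}
    - {"x": 0.2,"y": 0.98,"z": 0.98,"ax": 0.19,"ay": 0,"az": 0,"gripper": 0}
    - {"x": 0.2,"y": 0.98,"z": 0.98,"ax": 0,"ay": 0,"az": 0,"gripper": 0}
    - {"x": 0.2,"y": 0.98,"z": 0.98,"ax": 0,"ay": 0,"az": 0,"gripper": 0}
    - {"x": 0.2,"y": 0.98,"z": 0.98,"ax": 0,"ay": 0,"az": 0,"gripper": 0}
    - {"x": 0.2,"y": 0.98,"z": 0.98,"ax": 0,"ay": 0,"az": 0,"gripper": 0}
    - {"x": 0.2,"y": 0.98,"z": 0.98,"ax": 0,"ay": 0,"az": 0,"gripper": 0}
    - {"x": 0.2,"y": 0.98,"z": 0.98,"ax": 0,"ay": 0,"az": 0,"gripper": 0}
    - {"x": 0,"y": 0,"z": 0,"ax": 0,"ay": 0,"az": 0,"gripper": 0}

```text
t: 4.43
eef_pos: [460.8, -316.3, 134.8]
eef_rot: [-0.038, 1.568, -2.909]
ft_force: [0.3, -1.1, 0.0]
grip_width: -0.004
```

```bash
python3 - <<'E'
from h import *
deltas([*(NC-78*ny),78],tool(15.6-90))
a,_=grab('top','t1'); b,_=grab('side','s1')
A=cv2.imread('pics/t1.png')[130:260,370:470];B=cv2.imread('pics/s1.png')[220:370,180:340]
cv2.imwrite('pics/c2.png',np.hstack([cv2.resize(A,(385,500)),cv2.resize(B,(415,389))[:,:].repeat(1,0) if 0 else cv2.copyMakeBorder(cv2.resize(B,(415,389)),0,111,0,0,0)]))
E
```

```text
pos [ 460.8 -316.3  134.8] axes [[-0.003, 0.267, -0.964], [-0.001, -0.964, -0.267], [-1.0, -0.0, 0.003]] q [-0.69  0.09  1.71 -0.    1.34  0.61] F [ 0.3 -1.1  0. ] w -0.004 t 4.43
shift units [ 2.27 -0.11 -0.08]
turn units [-0.02  0.03  0.  ] shift after turn [ 2.27 -0.11 -0.08]
```

View pics/c2.png

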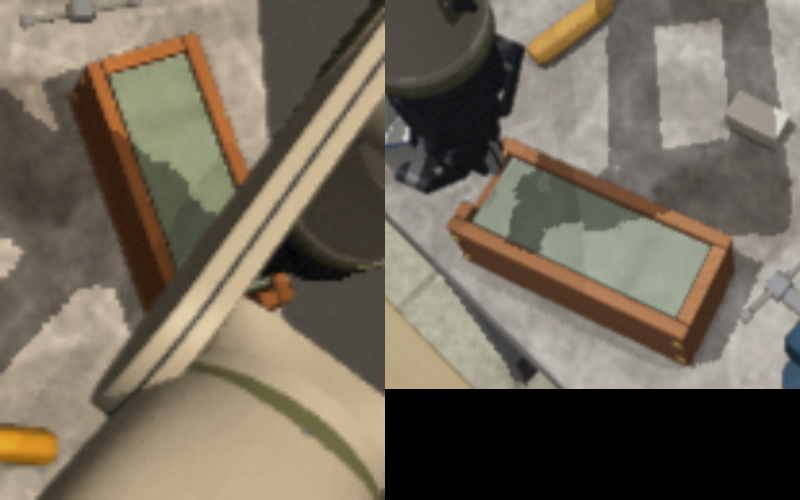

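Call:
servo_tool:
  increments:
    - {"x": 0.5,"y": -0.1,"z": -0.08,"ax": 0,"ay": 0,"az": 0,"gripper": 0}
    - {"x": 0.5,"y": 0,"z": 0,"ax": 0,"ay": 0,"az": 0,"gripper": 0}
    - {"x": 0.5,"y": 0,"z": 0,"ax": 0,"ay": 0,"az": 0,"gripper": 0}
    - {"x": 0.3,"y": 0,"z": 0,"ax": 0,"ay": 0,"az": 0,"gripper": 0}
    - {"x": 0.3,"y": 0,"z": 0,"ax": 0,"ay": 0,"az": 0,"gripper": 0}
    - {"x": 0.2,"y": 0,"z": 0,"ax": 0,"ay": 0,"az": 0,"gripper": 0}
    - {"x": 0.2,"y": 0,"z": 0,"ax": 0,"ay": 0,"az": 0,"gripper": 0}
    - {"x": 0.2,"y": 0,"z": 0,"ax": 0,"ay": 0,"az": 0,"gripper": 0}
    - {"x": 0.2,"y": 0,"z": 0,"ax": 0,"ay": 0,"az": 0,"gripper": 0}
    - {"x": 0.2,"y": 0,"z": 0,"ax": 0,"ay": 0,"az": 0,"gripper": 0}

```text
t: 5.37
eef_pos: [466.0, -309.3, 58.7]
eef_rot: [2.16, 1.57, -0.707]
ft_force: [-0.1, -0.6, 0.2]
grip_width: -0.001
```

Call:
servo_tool:
  increments:
    - {"x": 0.1,"y": 0,"z": 0,"ax": 0,"ay": 0,"az": 0,"gripper": 0}
    - {"x": 0,"y": 0,"z": 0,"ax": 0,"ay": 0,"az": 0,"gripper": 0}
    - {"x": 0,"y": 0,"z": 0,"ax": 0,"ay": 0,"az": 0,"gripper": 0}

```text
t: 5.62
eef_pos: [465.8, -309.1, 56.2]
eef_rot: [-1.012, 1.571, 2.404]
ft_force: [0.4, 0.3, 0.1]
grip_width: -0.003
```

Call:
servo_tool:
  increments:
    - {"x": 0.1,"y": 0,"z": 0,"ax": 0,"ay": 0,"az": 0,"gripper": 0}
    - {"x": 0.1,"y": 0,"z": 0,"ax": 0,"ay": 0,"az": 0,"gripper": 0}
    - {"x": 0.1,"y": 0,"z": 0,"ax": 0,"ay": 0,"az": 0,"gripper": 0}
    - {"x": 0,"y": 0,"z": 0,"ax": 0,"ay": 0,"az": 0,"gripper": 0}

```text
t: 5.95
eef_pos: [465.5, -308.8, 48.1]
eef_rot: [-0.958, 1.57, 2.458]
ft_force: [-0.3, -0.2, -0.5]
grip_width: 0.0
```

```bash
python3 - <<'E'
from h import *
deltas([*(NC-78*ny),78],tool(15.6-90))
b,d=grab('side','s2'); W=world('side',d)
a=W[265:365,195:325].reshape(-1,3); a=a[(a[:,2]>40)&(a[:,2]<140)&(a[:,0]<700)]
l=np.stack([(a[:,:2]-NC)@nx,(a[:,:2]-NC)@ny,a[:,2]],1); l=l[abs(l[:,0])<22]
for y in range(-80,101,10):
    m=l[abs(l[:,1]-y)<5]; print(y,len(m),np.median(m[:,2]).round(1) if len(m) else '')
E
```

```text
pos [ 465.5 -308.8   48.1] axes [[-0.001, 0.271, -0.963], [0.001, -0.963, -0.271], [-1.0, -0.001, 0.0]] q [-0.68  0.19  1.78  0.    1.18  0.62] F [-0.3 -0.2 -0.5] w 0.0 t 5.95
shift units [-1.19  0.12  0.18]
turn units [0.02 0.01 0.01] shift after turn [-1.19  0.12  0.18]
-80 15 42.9
-70 114 65.2
-60 233 85.1
-50 76 53.8
-40 82 59.4
-30 78 64.6
-20 87 70.0
-10 85 76.0
0 85 80.9
10 92 86.8
20 87 92.4
30 92 97.9
40 95 103.8
50 95 109.6
60 107 115.4
70 241 109.5
80 135 58.5
90 61 78.7
100 172 78.2
```

The stone is tipped to 29° and lies along the ramp. I'll retreat, open the gripper, and check that it stays.

Call:
servo_tool:
  increments:
    - {"x": -0.3,"y": 0,"z": 0,"ax": 0,"ay": 0,"az": 0,"gripper": 0}
    - {"x": -1,"y": 0,"z": 0,"ax": 0,"ay": 0,"az": 0,"gripper": 0}
    - {"x": -1,"y": 0,"z": 0,"ax": 0,"ay": 0,"az": 0,"gripper": 0}
    - {"x": -1,"y": 0,"z": 0,"ax": 0,"ay": 0,"az": 0,"gripper": 85}
    - {"x": -1,"y": 0,"z": 0.5,"ax": 0,"ay": 0,"az": 0,"gripper": 85}
    - {"x": -1,"y": 0,"z": 0.5,"ax": 0,"ay": 0,"az": 0,"gripper": 85}
    - {"x": -1,"y": 0,"z": 0.5,"ax": 0,"ay": 0,"az": 0,"gripper": 85}
    - {"x": 0,"y": 0,"z": 0,"ax": 0,"ay": 0,"az": 0,"gripper": 85}

```text
t: 6.67
eef_pos: [430.5, -321.8, 213.5]
eef_rot: [2.049, 1.561, -0.819]
ft_force: [0.6, -0.1, 1.2]
grip_width: 0.713
```

```bash
python3 - <<'E'
from h import *
deltas(None)
for n in ('side','top'):
    b,d=grab(n,n+'3'); W=world(n,d)
    a=W.reshape(-1,3); a=a[np.isfinite(a).all(1)]
    l=np.stack([(a[:,:2]-NC)@nx,(a[:,:2]-NC)@ny,a[:,2]],1); l=l[(abs(l[:,0])<60)&(abs(l[:,1])<110)&(l[:,2]>40)&(l[:,2]<135)]
    m=l[(abs(l[:,0])<24)&(l[:,1]>-30)&(l[:,1]<55)]; c=np.polyfit(m[:,1],m[:,2],1);c=np.polyfit(*m[abs(m[:,2]-np.polyval(c,m[:,1]))<5][:,1:].T,1)
    s=l[(abs(l[:,2]-np.polyval(c,l[:,1]))<4)&(l[:,2]>84)]
    print(n,'slope',np.degrees(np.arctan(c[0])),c[1],'x edges',np.percentile(s[:,0],[1,99]),'top y',np.percentile(s[:,1],[99,99.7]),'top z',np.percentile(s[:,2],[99,99.7]))
    for y0 in (20,50):
        q=s[abs(s[:,1]-y0)<8]; print(y0,np.percentile(q[:,0],[2,98]).round(1))
A=cv2.imread('pics/top3.png')[130:260,370:470];B=cv2.imread('pics/side3.png')[220:370,180:340]
cv2.imwrite('pics/c3.png',np.hstack([cv2.resize(A,(385,500)),cv2.copyMakeBorder(cv2.resize(B,(415,389)),0,111,0,0,0)]))
E
```

```text
pos [ 430.5 -321.8  213.5] axes [[0.006, 0.27, -0.963], [-0.007, -0.963, -0.27], [-1.0, 0.008, -0.004]] q [-0.74 -0.04  1.7  -0.    1.48  0.56] F [ 0.6 -0.1  1.2] w 0.713 t 6.67
side slope 29.380705005432024 81.3931748842496 x edges [-28.33206139  30.15107472] top y [69.51702154 70.06286285] top z [120.85555089 121.68943976]
20 [-26.9  29.7]
50 [-28.2  29.9]
top slope 29.268198222681647 79.44980472690192 x edges [-30.61603659  28.31824938] top y [70.7672304  71.26244382] top z [119.76436587 121.2067771 ]
20 [-30.2  27.6]
50 [-29.7  27.6]
```

View pics/c3.png

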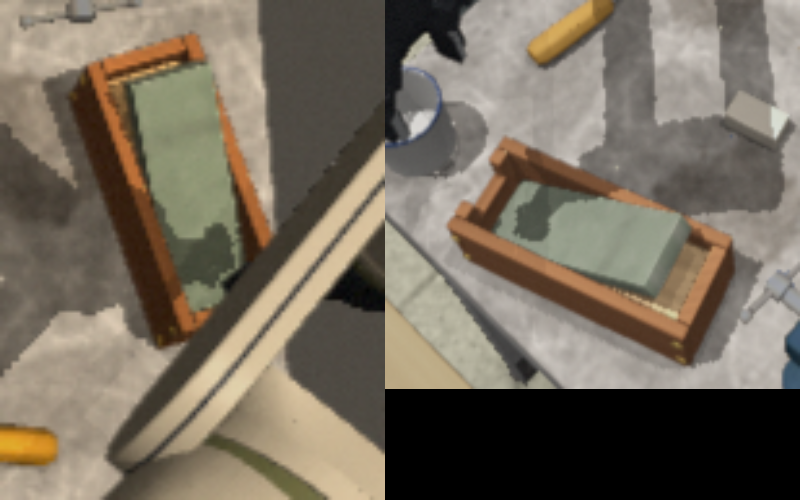

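The stone stays tipped at 29.3° with its top end edge at nest y≈70 and z≈120. Next comes the approach, tilted 29.3°.

```bash
cat >> h.py <<'E'
RG=tool(15.6-90,29.3); GP=np.array([*(NC+62.1*ny-.4*nx),89.])
E
python3 - <<'E'
from h import *
pre=GP-75*RG.as_matrix()[:,0]; print(GP,pre); deltas(pre,RG)
E
```

```text
[ 596.6947 -274.9099   89.    ] [ 561.34308562 -284.78024809  154.40519543]
pos [ 430.3 -320.1  208.7] axes [[0.003, 0.27, -0.963], [-0.003, -0.963, -0.27], [-1.0, 0.004, -0.002]] q [-0.74 -0.03  1.7   0.    1.47  0.56] F [ 0.2  0.6 -0.5] w 0.874 t 6.77
shift units [ 2.18  0.05 -5.42]
turn units [ 0.03  5.83 -0.04] shift after turn [ 4.55  0.05 -3.67]
```

Call:
servo_tool:
  increments:
    - {"x": 0,"y": 0,"z": -0.9,"ax": 0,"ay": 0,"az": 0,"gripper": 85}
    - {"x": 0,"y": 0,"z": -0.9,"ax": 0,"ay": 0,"az": 0,"gripper": 85}
    - {"x": 0,"y": 0,"z": -0.9,"ax": 0,"ay": 0,"az": 0,"gripper": 85}
    - {"x": 0.3,"y": 0,"z": -0.9,"ax": 0,"ay": 0,"az": 0,"gripper": 85}
    - {"x": 0.9,"y": 0,"z": -0.9,"ax": 0,"ay": 0,"az": 0,"gripper": 85}
    - {"x": 0.9,"y": 0.05,"z": -0.9,"ax": 0,"ay": 0,"az": 0,"gripper": 85}
    - {"x": 0,"y": 0,"z": 0,"ax": 0,"ay": 0.97,"az": 0,"gripper": 85}
    - {"x": 0,"y": 0,"z": 0,"ax": 0,"ay": 0.97,"az": 0,"gripper": 85}
    - {"x": 0,"y": 0,"z": 0,"ax": 0,"ay": 0.97,"az": 0,"gripper": 85}
    - {"x": 0,"y": 0,"z": 0,"ax": 0,"ay": 0.97,"az": 0,"gripper": 85}

```text
t: 7.6
eef_pos: [560.1, -282.8, 151.9]
eef_rot: [-3.136, 1.23, 0.28]
ft_force: [-0.8, 0.3, -0.0]
grip_width: 0.994
```

Call:
servo_tool:
  increments:
    - {"x": 0,"y": 0,"z": 0,"ax": 0,"ay": 0.97,"az": 0,"gripper": 85}
    - {"x": 0,"y": 0,"z": 0,"ax": 0,"ay": 0.98,"az": 0,"gripper": 85}
    - {"x": 0,"y": 0,"z": 0,"ax": 0,"ay": 0,"az": 0,"gripper": 85}
    - {"x": 0,"y": 0,"z": 0,"ax": 0,"ay": 0,"az": 0,"gripper": 85}

```text
t: 7.93
eef_pos: [558.3, -283.4, 151.6]
eef_rot: [-3.134, 1.065, 0.279]
ft_force: [-0.6, -0.0, -0.1]
grip_width: 0.994
```

```bash
python3 - <<'E'
from h import *
deltas(GP,RG)
b,d=grab('side','s4')
B=cv2.imread('pics/s4.png')[200:360,180:360]; cv2.imwrite('pics/c4.png',cv2.resize(B,None,fx=4,fy=3.7,interpolation=2)[:600])
E
```

```text
pos [ 558.3 -283.4  151.6] axes [[0.465, 0.269, -0.843], [0.133, -0.963, -0.234], [-0.875, -0.004, -0.484]] q [-0.81 -0.01  1.87  0.51  1.09  0.3 ] F [-0.6 -0.  -0.1] w 0.994 t 7.93
shift units [ 2.95  0.09 -0.16]
turn units [-0.02  0.07  0.04] shift after turn [ 2.95  0.09 -0.14]
```

View pics/c4.png

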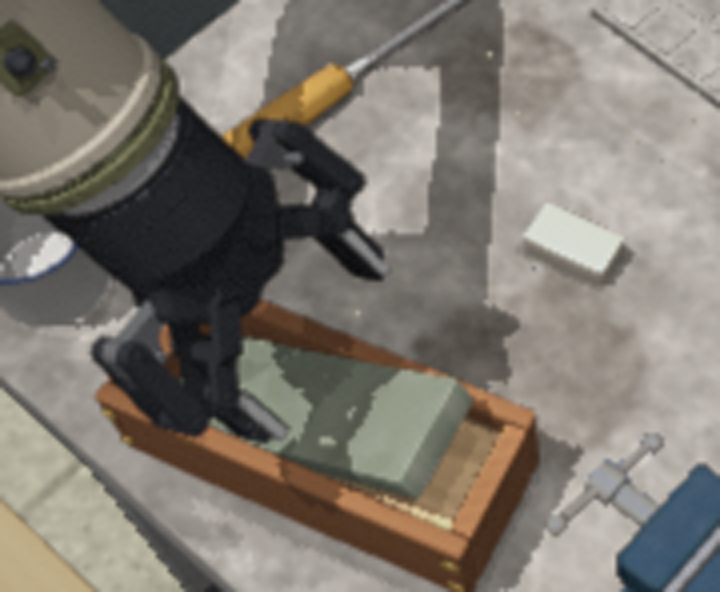

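The fingers straddle the raised end. The tips are at (380,270) and (280,430) in the crop. Advancing now.

Call:
servo_tool:
  increments:
    - {"x": 0.6,"y": 0.09,"z": -0.15,"ax": 0,"ay": 0.07,"az": 0,"gripper": 85}
    - {"x": 0.6,"y": 0,"z": 0,"ax": 0,"ay": 0,"az": 0,"gripper": 85}
    - {"x": 0.6,"y": 0,"z": 0,"ax": 0,"ay": 0,"az": 0,"gripper": 85}
    - {"x": 0.6,"y": 0,"z": 0,"ax": 0,"ay": 0,"az": 0,"gripper": 85}
    - {"x": 0.3,"y": 0,"z": 0,"ax": 0,"ay": 0,"az": 0,"gripper": 85}
    - {"x": 0.25,"y": 0,"z": 0,"ax": 0,"ay": 0,"az": 0,"gripper": 85}
    - {"x": 0,"y": 0,"z": 0,"ax": 0,"ay": 0,"az": 0,"gripper": 85}
    - {"x": 0,"y": 0,"z": 0,"ax": 0,"ay": 0,"az": 0,"gripper": 85}

```text
t: 8.65
eef_pos: [599.1, -275.0, 91.6]
eef_rot: [3.142, 1.056, 0.275]
ft_force: [0.2, -0.8, 0.7]
grip_width: 0.995
```

```bash
python3 - <<'E'
from h import *
deltas(GP,RG)
E
```

```text
pos [ 599.1 -275.    91.6] axes [[0.474, 0.272, -0.838], [0.134, -0.962, -0.237], [-0.871, 0.0, -0.492]] q [-0.75  0.13  1.84  0.54  0.95  0.28] F [ 0.2 -0.8  0.7] w 0.995 t 8.65
shift units [ 0.05 -0.03  0.13]
turn units [ 0.03 -0.03  0.02] shift after turn [ 0.05 -0.03  0.13]
```

Call:
servo_tool:
  increments:
    - {"x": 0,"y": 0,"z": 0,"ax": 0,"ay": 0,"az": 0,"gripper": 50}
    - {"x": 0,"y": 0,"z": 0,"ax": 0,"ay": 0,"az": 0,"gripper": 50}
    - {"x": 0,"y": 0,"z": 0,"ax": 0,"ay": 0,"az": 0,"gripper": 50}
    - {"x": 0,"y": 0,"z": 0,"ax": 0,"ay": 0,"az": 0,"gripper": 50}
    - {"x": 0,"y": 0,"z": 0,"ax": 0,"ay": 0,"az": 0,"gripper": 50}
    - {"x": 0,"y": 0,"z": 0,"ax": 0,"ay": 0,"az": 0,"gripper": 50}
    - {"x": 0,"y": 0,"z": 0,"ax": 0,"ay": 0,"az": 0,"gripper": 50}
  squeeze: 90

```text
t: 9.23
eef_pos: [599.0, -275.8, 92.3]
eef_rot: [3.139, 1.055, 0.272]
ft_force: [-0.7, -0.0, 5.7]
grip_width: 0.674
```

```bash
python3 - <<'E'
from h import *
deltas(None)
b,d=grab('side','s5')
B=cv2.imread('pics/s5.png')[220:360,200:360]; cv2.imwrite('pics/c5.png',cv2.resize(B,None,fx=4,fy=4,interpolation=2))
E
```

```text
pos [ 599.  -275.8   92.3] axes [[0.475, 0.271, -0.837], [0.132, -0.963, -0.236], [-0.87, 0.001, -0.493]] q [-0.75  0.13  1.84  0.54  0.95  0.28] F [-0.7 -0.   5.7] w 0.674 t 9.23
```

View pics/c5.png

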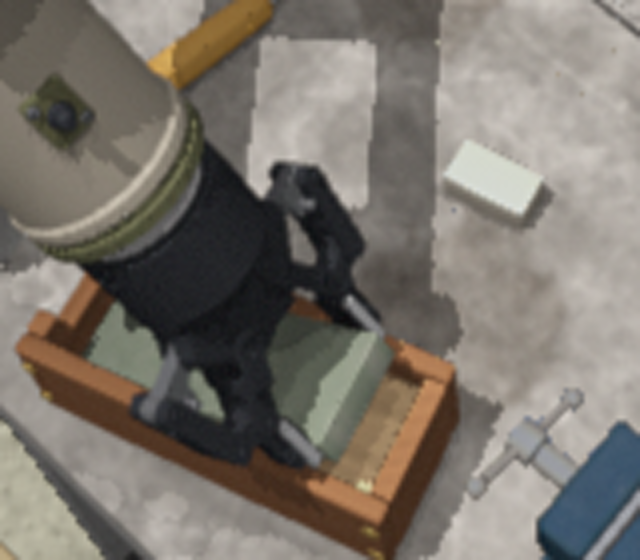

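The grip holds at 0.674, about 58 mm. Lifting straight up.

Call:
servo_tool:
  increments:
    - {"x": -0.2,"y": 0,"z": -0.12,"ax": 0,"ay": 0,"az": 0,"gripper": 50}
    - {"x": -0.4,"y": 0,"z": -0.23,"ax": 0,"ay": 0,"az": 0,"gripper": 50}
    - {"x": -0.43,"y": 0,"z": -0.25,"ax": 0,"ay": 0,"az": 0,"gripper": 50}
    - {"x": -0.43,"y": 0,"z": -0.25,"ax": 0,"ay": 0,"az": 0,"gripper": 50}
    - {"x": -0.43,"y": 0,"z": -0.25,"ax": 0,"ay": 0,"az": 0,"gripper": 50}
    - {"x": -0.43,"y": 0,"z": -0.25,"ax": 0,"ay": 0,"az": 0,"gripper": 50}
    - {"x": -0.43,"y": 0,"z": -0.25,"ax": 0,"ay": 0,"az": 0,"gripper": 50}
    - {"x": -0.43,"y": 0,"z": -0.25,"ax": 0,"ay": 0,"az": 0,"gripper": 50}
    - {"x": -0.43,"y": 0,"z": -0.25,"ax": 0,"ay": 0,"az": 0,"gripper": 50}
    - {"x": -0.2,"y": 0,"z": -0.12,"ax": 0,"ay": 0,"az": 0,"gripper": 50}

```text
t: 10.12
eef_pos: [600.8, -275.4, 204.6]
eef_rot: [3.137, 1.054, 0.27]
ft_force: [0.0, -0.8, -2.7]
grip_width: 0.675
```

Call:
servo_tool:
  increments:
    - {"x": -0.43,"y": 0,"z": -0.25,"ax": 0,"ay": 0,"az": 0,"gripper": 50}
    - {"x": -0.43,"y": 0,"z": -0.25,"ax": 0,"ay": 0,"az": 0,"gripper": 50}
    - {"x": 0,"y": 0,"z": 0,"ax": 0,"ay": 0,"az": 0,"gripper": 50}
    - {"x": 0,"y": 0,"z": 0,"ax": 0,"ay": 0,"az": 0,"gripper": 50}

```text
t: 10.45
eef_pos: [600.8, -275.3, 227.8]
eef_rot: [3.138, 1.055, 0.271]
ft_force: [-0.4, -0.6, -3.7]
grip_width: 0.677
```

```bash
python3 - <<'E'
from h import *
deltas(None)
b,d=grab('side','s6')
B=cv2.imread('pics/s6.png')[140:360,180:400]; cv2.imwrite('pics/c6.png',cv2.resize(B,None,fx=2.7,fy=2.7,interpolation=2))
E
```

```text
pos [ 600.8 -275.3  227.8] axes [[0.475, 0.271, -0.837], [0.132, -0.963, -0.237], [-0.87, 0.002, -0.493]] q [-0.74 -0.01  1.73  0.47  1.18  0.42] F [-0.4 -0.6 -3.7] w 0.677 t 10.45
```

View pics/c6.png

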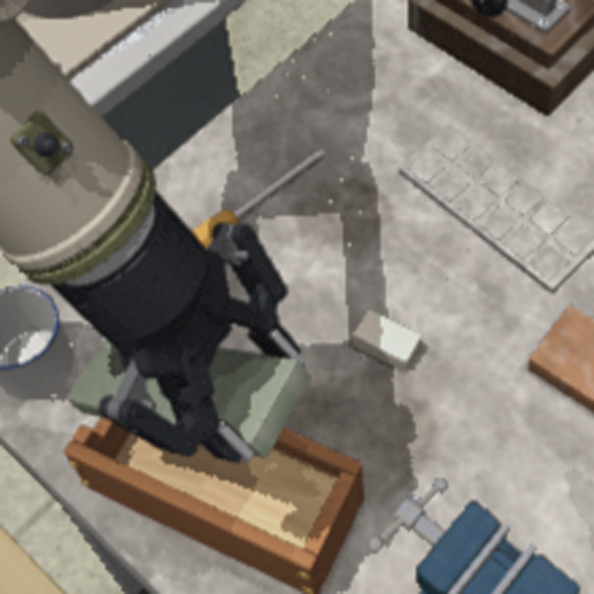

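Call:
servo_tool:
  increments:
    - {"x": 0,"y": 0,"z": 0,"ax": 0,"ay": -0.84,"az": 0,"gripper": 50}
    - {"x": 0,"y": 0,"z": 0,"ax": 0,"ay": -0.84,"az": 0,"gripper": 50}
    - {"x": 0,"y": 0,"z": 0,"ax": 0,"ay": -0.84,"az": 0,"gripper": 50}
    - {"x": 0,"y": 0,"z": 0,"ax": 0,"ay": -0.84,"az": 0,"gripper": 50}
    - {"x": 0,"y": 0,"z": 0,"ax": 0,"ay": -0.84,"az": 0,"gripper": 50}
    - {"x": 0,"y": 0,"z": 0,"ax": 0,"ay": -0.84,"az": 0,"gripper": 50}
    - {"x": 0,"y": 0,"z": 0,"ax": 0,"ay": -0.84,"az": 0,"gripper": 50}
    - {"x": 0,"y": 0,"z": 0,"ax": 0,"ay": 0,"az": 0,"gripper": 50}

```text
t: 11.17
eef_pos: [601.2, -273.2, 224.3]
eef_rot: [-0.654, 1.567, 2.765]
ft_force: [1.7, -0.1, -3.6]
grip_width: 0.675
```

Call:
servo_tool:
  increments:
    - {"x": 0,"y": 0,"z": 0,"ax": 0.74,"ay": 0,"az": 0,"gripper": 50}
    - {"x": 0,"y": 0,"z": 0,"ax": 0.74,"ay": 0,"az": 0,"gripper": 50}
    - {"x": 0,"y": 0,"z": 0,"ax": 0.74,"ay": 0,"az": 0,"gripper": 50}
    - {"x": 0,"y": 0,"z": 0,"ax": 0.74,"ay": 0,"az": 0,"gripper": 50}
    - {"x": 0,"y": 0,"z": 0,"ax": 0.74,"ay": 0,"az": 0,"gripper": 50}
    - {"x": 0,"y": 0,"z": 0,"ax": 0,"ay": 0,"az": 0,"gripper": 50}

```text
t: 11.67
eef_pos: [599.8, -274.7, 225.4]
eef_rot: [-2.383, 1.568, 0.707]
ft_force: [-0.1, -0.4, -3.7]
grip_width: 0.677
```

```bash
python3 - <<'E'
from h import *
deltas([606.9,61.3,100],tool(-93))
E
```

```text
pos [ 599.8 -274.7  225.4] axes [[0.002, -0.052, -0.999], [0.002, -0.999, 0.052], [-1.0, -0.002, -0.002]] q [-0.51  0.29  1.31  0.    1.53  1.11] F [-0.1 -0.4 -3.7] w 0.677 t 11.67
shift units [  5.05 -13.43   0.42]
turn units [ 0.01 -0.03  0.03] shift after turn [  5.02 -13.44   0.42]
```

Call:
servo_tool:
  increments:
    - {"x": 0,"y": -0.6,"z": 0.03,"ax": 0,"ay": 0,"az": 0,"gripper": 50}
    - {"x": 0,"y": -1,"z": 0.03,"ax": 0,"ay": 0,"az": 0,"gripper": 50}
    - {"x": 0,"y": -1,"z": 0.03,"ax": 0,"ay": 0,"az": 0,"gripper": 50}
    - {"x": 0,"y": -1,"z": 0.03,"ax": 0,"ay": 0,"az": 0,"gripper": 50}
    - {"x": 0,"y": -1,"z": 0.03,"ax": 0,"ay": 0,"az": 0,"gripper": 50}
    - {"x": 0,"y": -1,"z": 0.03,"ax": 0,"ay": 0,"az": 0,"gripper": 50}
    - {"x": 0,"y": -1,"z": 0.03,"ax": 0,"ay": 0,"az": 0,"gripper": 50}
    - {"x": 0,"y": -1,"z": 0.03,"ax": 0,"ay": 0,"az": 0,"gripper": 50}
    - {"x": 0,"y": -1,"z": 0.03,"ax": 0,"ay": 0,"az": 0,"gripper": 50}
    - {"x": 0,"y": -1,"z": 0.03,"ax": 0,"ay": 0,"az": 0,"gripper": 50}

```text
t: 12.5
eef_pos: [603.9, -33.0, 226.2]
eef_rot: [-2.489, 1.568, 0.607]
ft_force: [0.7, 0.2, -3.5]
grip_width: 0.678
```

Call:
servo_tool:
  increments:
    - {"x": 0.5,"y": -1,"z": 0.03,"ax": 0,"ay": 0,"az": 0,"gripper": 50}
    - {"x": 0.5,"y": -1,"z": 0.03,"ax": 0,"ay": 0,"az": 0,"gripper": 50}
    - {"x": 0.7,"y": -1,"z": 0.03,"ax": 0,"ay": 0,"az": 0,"gripper": 50}
    - {"x": 0.7,"y": -0.6,"z": 0.03,"ax": 0,"ay": 0,"az": 0,"gripper": 50}
    - {"x": 0.7,"y": -0.2,"z": 0,"ax": 0,"ay": 0,"az": 0,"gripper": 50}
    - {"x": 0.7,"y": 0,"z": 0,"ax": 0,"ay": 0,"az": 0,"gripper": 50}
    - {"x": 0.4,"y": 0,"z": 0,"ax": 0,"ay": 0,"az": 0,"gripper": 50}
    - {"x": 0,"y": 0,"z": 0,"ax": 0,"ay": 0,"az": 0,"gripper": 50}
    - {"x": 0,"y": 0,"z": 0,"ax": 0,"ay": 0,"az": 0,"gripper": 50}

```text
t: 13.25
eef_pos: [605.5, 60.3, 121.2]
eef_rot: [-2.099, 1.57, 0.995]
ft_force: [-0.9, -0.2, -2.8]
grip_width: 0.679
```

```bash
python3 - <<'E'
from h import *
deltas([606.9,61.3,30],tool(-93))
for n in('top','side'):
    grab(n,n+'7')
A=cv2.imread('pics/top7.png')[120:240,240:350];B=cv2.imread('pics/side7.png')[120:270,280:440]
cv2.imwrite('pics/c7.png',np.hstack([cv2.resize(A,(440,480),interpolation=2),cv2.copyMakeBorder(cv2.resize(B,(360,338)),0,142,0,0,0)]))
E
```

```text
pos [605.5  60.3 121.2] axes [[0.001, -0.048, -0.999], [0.001, -0.999, 0.048], [-1.0, -0.001, -0.0]] q [0.01 0.23 1.58 0.   1.33 1.63] F [-0.9 -0.2 -2.8] w 0.679 t 13.25
shift units [ 3.65 -0.04 -0.05]
turn units [ 0.05 -0.01  0.01] shift after turn [ 3.65 -0.04 -0.05]
```

View pics/c7.png

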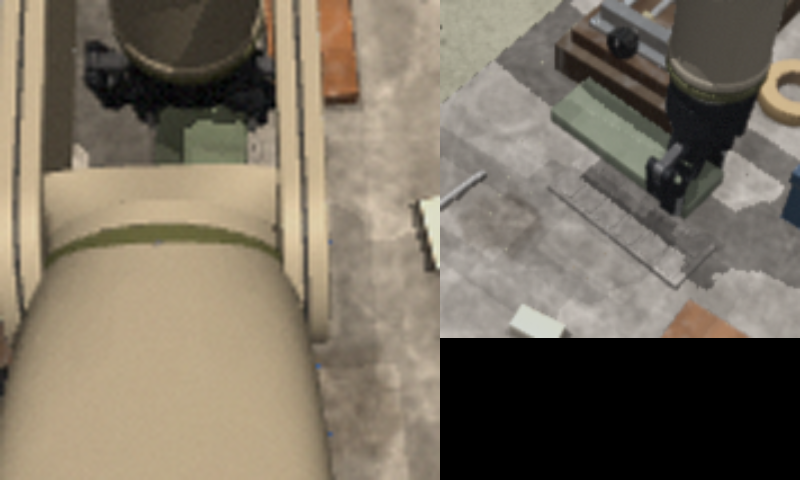

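The side view shows the stone held over the plate. I'll measure its tilt and position from the side depth.

```bash
cat >> h.py <<'E'
def stone(n,save,zr):
    im=cv2.imread(f'pics/{save}.png').astype(int); W=world(n,np.load(f'pics/{save}.npy'))
    py=np.array([np.cos(PY),np.sin(PY)]); px=np.array([-np.sin(PY),np.cos(PY)])*-1
    g=(im[...,1]>im[...,2]+4)&(im[...,1]>im[...,0]+4)&(W[...,2]>zr[0])&(W[...,2]<zr[1])
    P=W[g]; l=np.stack([(P[:,:2]-PC)@px,(P[:,:2]-PC)@py,P[:,2]],1); l=l[(abs(l[:,0])<80)&(abs(l[:,1])<140)]
    A=np.c_[l[:,:2],np.ones(len(l))]; w=np.ones(len(l),bool)
    for _ in range(5):
        c=np.linalg.lstsq(A[w],l[w,2],rcond=None)[0]; r=l[:,2]-A@c; w=r>-4 if _<3 else abs(r)<3
    q=l[w]; print(n,len(q),'slopes x,y deg',np.degrees(c[:2]).round(1),'z0',c[2].round(1))
    print(' x ext',np.percentile(q[:,0],[1,99]).round(1),'y ext',np.percentile(q[:,1],[0.5,99.5]).round(1),'rect',cv2.minAreaRect(q[:,:2].astype(np.float32)))
    for y0 in (-70,-40,0): 
        m=q[abs(q[:,1]-y0)<8]
        if len(m)>10: print('  y',y0,'x',np.percentile(m[:,0],[2,98]).round(1))
E
python3 - <<'E'
from h import *
stone('side','side7',(80,175))
E
```

```text
side 1038 slopes x,y deg [-0.2 -0.3] z0 142.4
 x ext [-26.4  31.7] y ext [-90.7  85.2] rect ((2.7499771118164062, -2.6406707763671875), (180.3303680419922, 61.098690032958984), 89.50963592529297)
  y -70 x [-25.9  31. ]
  y -40 x [-25.4  31.3]
  y 0 x [-24.9  30.9]
```

The stone is level and within 3 mm of centre. Descending gently.

Call:
servo_tool:
  increments:
    - {"x": 0.5,"y": -0.1,"z": -0.1,"ax": 0,"ay": 0,"az": 0,"gripper": 50}
    - {"x": 0.6,"y": 0,"z": 0,"ax": 0,"ay": 0,"az": 0,"gripper": 50}
    - {"x": 0.6,"y": 0,"z": 0,"ax": 0,"ay": 0,"az": 0,"gripper": 50}
    - {"x": 0.6,"y": 0,"z": 0,"ax": 0,"ay": 0,"az": 0,"gripper": 50}
    - {"x": 0.6,"y": 0,"z": 0,"ax": 0,"ay": 0,"az": 0,"gripper": 50}
    - {"x": 0.5,"y": 0,"z": 0,"ax": 0,"ay": 0,"az": 0,"gripper": 50}
    - {"x": 0.4,"y": 0,"z": 0,"ax": 0,"ay": 0,"az": 0,"gripper": 50}
    - {"x": 0.2,"y": 0,"z": 0,"ax": 0,"ay": 0,"az": 0,"gripper": 50}
    - {"x": 0.1,"y": 0,"z": 0,"ax": 0,"ay": 0,"az": 0,"gripper": 50}
    - {"x": 0,"y": 0,"z": 0,"ax": 0,"ay": 0,"az": 0,"gripper": 50}

```text
t: 14.18
eef_pos: [609.0, 62.8, 18.9]
eef_rot: [-2.754, 1.569, 0.339]
ft_force: [0.1, -0.0, -2.6]
grip_width: 0.679
```

Call:
servo_tool:
  increments:
    - {"x": 0,"y": 0,"z": 0,"ax": 0,"ay": 0,"az": 0,"gripper": 50}
    - {"x": 0,"y": 0,"z": 0,"ax": 0,"ay": 0,"az": 0,"gripper": 50}

```text
t: 14.35
eef_pos: [609.8, 62.8, 20.2]
eef_rot: [-2.945, 1.567, 0.148]
ft_force: [0.1, 0.4, -3.3]
grip_width: 0.679
```

```bash
python3 - <<'E'
from h import *
deltas(None)
grab('side','side8'); stone('side','side8',(15,60))
E
```

```text
pos [609.8  62.8  20.2] axes [[0.003, -0.048, -0.999], [0.001, -0.999, 0.048], [-1.0, -0.001, -0.003]] q [0.02 0.35 1.63 0.   1.15 1.64] F [ 0.1  0.4 -3.3] w 0.679 t 14.35
side 919 slopes x,y deg [-0.2 -0.4] z0 40.1
 x ext [-28.2  29. ] y ext [-88.4  88.2] rect ((0.4545707702636719, -0.18235015869140625), (179.75926208496094, 60.078304290771484), 89.87936401367188)
  y -70 x [-27.   28.4]
  y -40 x [-26.5  28.3]
  y 0 x [-26.5  28.2]
```

Call:
servo_tool:
  increments:
    - {"x": 0.1,"y": 0,"z": 0,"ax": 0,"ay": 0,"az": 0,"gripper": 50}
    - {"x": 0.1,"y": 0,"z": 0,"ax": 0,"ay": 0,"az": 0,"gripper": 50}
    - {"x": 0.1,"y": 0,"z": 0,"ax": 0,"ay": 0,"az": 0,"gripper": 50}
    - {"x": 0,"y": 0,"z": 0,"ax": 0,"ay": 0,"az": 0,"gripper": 50}
    - {"x": 0,"y": 0,"z": 0,"ax": 0,"ay": 0,"az": 0,"gripper": 50}

```text
t: 14.82
eef_pos: [608.6, 62.8, 11.2]
eef_rot: [-2.562, 1.57, 0.532]
ft_force: [-0.0, 0.4, -4.4]
grip_width: 0.675
```

Call:
servo_tool:
  increments:
    - {"x": 0.06,"y": 0,"z": 0,"ax": 0,"ay": 0,"az": 0,"gripper": 50}
    - {"x": 0,"y": 0,"z": 0,"ax": 0,"ay": 0,"az": 0,"gripper": 50}
    - {"x": 0,"y": 0,"z": 0,"ax": 0,"ay": 0,"az": 0,"gripper": 50}

```text
t: 15.07
eef_pos: [608.9, 62.8, 10.1]
eef_rot: [-2.789, 1.569, 0.304]
ft_force: [-0.1, 0.4, -3.1]
grip_width: 0.674
```

Call:
servo_tool:
  increments:
    - {"x": 0.05,"y": 0,"z": 0,"ax": 0,"ay": 0,"az": 0,"gripper": 50}
    - {"x": 0,"y": 0,"z": 0,"ax": 0,"ay": 0,"az": 0,"gripper": 50}
    - {"x": 0,"y": 0,"z": 0,"ax": 0,"ay": 0,"az": 0,"gripper": 50}

```text
t: 15.32
eef_pos: [609.2, 62.8, 9.1]
eef_rot: [-2.886, 1.569, 0.207]
ft_force: [-0.9, -0.3, -3.1]
grip_width: 0.681
```

```bash
python3 - <<'E'
from h import *
deltas(None)
grab('side','side9'); stone('side','side9',(15,60))
E
```

```text
pos [609.2  62.8   9.1] axes [[0.002, -0.048, -0.999], [0.0, -0.999, 0.048], [-1.0, -0.001, -0.002]] q [0.02 0.37 1.64 0.   1.14 1.64] F [-0.9 -0.3 -3.1] w 0.681 t 15.32
side 904 slopes x,y deg [-0.2 -0.4] z0 29.0
 x ext [-27.9  29. ] y ext [-88.4  87.5] rect ((0.12055015563964844, -0.23015594482421875), (178.95130920410156, 59.957454681396484), 89.94755554199219)
  y -70 x [-26.8  28.3]
  y -40 x [-26.4  28.4]
  y 0 x [-26.7  27.8]
```

Call:
servo_tool:
  increments:
    - {"x": 0.04,"y": 0,"z": 0,"ax": 0,"ay": 0,"az": 0,"gripper": 50}
    - {"x": 0,"y": 0,"z": 0,"ax": 0,"ay": 0,"az": 0,"gripper": 50}
    - {"x": 0,"y": 0,"z": 0,"ax": 0,"ay": 0,"az": 0,"gripper": 50}

```text
t: 15.62
eef_pos: [609.2, 62.8, 9.0]
eef_rot: [-2.905, 1.569, 0.188]
ft_force: [-4.6, 0.3, 5.7]
grip_width: 0.678
```

Call:
servo_tool:
  increments:
    - {"x": 0.04,"y": 0,"z": 0,"ax": 0,"ay": 0,"az": 0,"gripper": 50}
    - {"x": 0,"y": 0,"z": 0,"ax": 0,"ay": 0,"az": 0,"gripper": 50}
    - {"x": 0,"y": 0,"z": 0,"ax": 0,"ay": 0,"az": 0,"gripper": 50}

```text
t: 15.87
eef_pos: [609.3, 62.8, 8.9]
eef_rot: [-2.955, 1.569, 0.138]
ft_force: [-9.5, 0.3, 14.4]
grip_width: 0.681
```

Contact is made, with Fz at +14 N. I'll ease off 1 mm and release.

Call:
servo_tool:
  increments:
    - {"x": -0.05,"y": 0,"z": 0,"ax": 0,"ay": 0,"az": 0,"gripper": 50}
    - {"x": 0,"y": 0,"z": 0,"ax": 0,"ay": 0,"az": 0,"gripper": 50}
    - {"x": 0,"y": 0,"z": 0,"ax": 0,"ay": 0,"az": 0,"gripper": 70}
    - {"x": 0,"y": 0,"z": 0,"ax": 0,"ay": 0,"az": 0,"gripper": 85}
    - {"x": 0,"y": 0,"z": 0,"ax": 0,"ay": 0,"az": 0,"gripper": 85}
    - {"x": 0,"y": 0,"z": 0,"ax": 0,"ay": 0,"az": 0,"gripper": 85}
    - {"x": 0,"y": 0,"z": 0,"ax": 0,"ay": 0,"az": 0,"gripper": 85}

```text
t: 16.45
eef_pos: [609.0, 62.7, 8.0]
eef_rot: [-2.8, 1.569, 0.293]
ft_force: [0.6, 0.5, 0.1]
grip_width: 0.995
```

Call:
servo_tool:
  increments:
    - {"x": -0.3,"y": 0,"z": 0,"ax": 0,"ay": 0,"az": 0,"gripper": 85}
    - {"x": -0.6,"y": 0,"z": 0,"ax": 0,"ay": 0,"az": 0,"gripper": 85}
    - {"x": -1,"y": 0,"z": 0,"ax": 0,"ay": 0,"az": 0,"gripper": 85}
    - {"x": -1,"y": 0,"z": 0,"ax": 0,"ay": 0,"az": 0,"gripper": 85}
    - {"x": -1,"y": 0,"z": 0,"ax": 0,"ay": 0,"az": 0,"gripper": 85}
    - {"x": -1,"y": 0,"z": 0,"ax": 0,"ay": 0,"az": 0,"gripper": 85}
    - {"x": -1,"y": 0,"z": 0,"ax": 0,"ay": 0,"az": 0,"gripper": 85}
    - {"x": 0,"y": 0,"z": 0,"ax": 0,"ay": 0,"az": 0,"gripper": 85}
    - {"x": 0,"y": 0,"z": 0,"ax": 0,"ay": 0,"az": 0,"gripper": 85}

```text
t: 17.2
eef_pos: [610.4, 62.7, 158.7]
eef_rot: [-3.011, 1.564, 0.083]
ft_force: [0.7, 0.4, 0.1]
grip_width: 0.997
```

```bash
python3 - <<'E'
from h import *
deltas(None)
grab('side','side10'); stone('side','side10',(15,60))
B=cv2.imread('pics/side10.png')[120:370,160:440]; cv2.imwrite('pics/c10.png',cv2.resize(B,None,fx=2.4,fy=2.4,interpolation=2))
E
```

```text
pos [610.4  62.7 158.7] axes [[0.007, -0.048, -0.999], [0.001, -0.999, 0.048], [-1.0, -0.001, -0.007]] q [0.02 0.2  1.54 0.   1.39 1.64] F [0.7 0.4 0.1] w 0.997 t 17.2
side 1321 slopes x,y deg [0.2 0.2] z0 28.9
 x ext [-28.1  29.2] y ext [-88.2  88.7] rect ((0.023159027099609375, -0.3142547607421875), (180.40196228027344, 60.22304153442383), 89.68482208251953)
  y -70 x [-26.6  28.6]
  y -40 x [-27.9  28.7]
  y 0 x [-28.4  27.4]
```

View pics/c10.png

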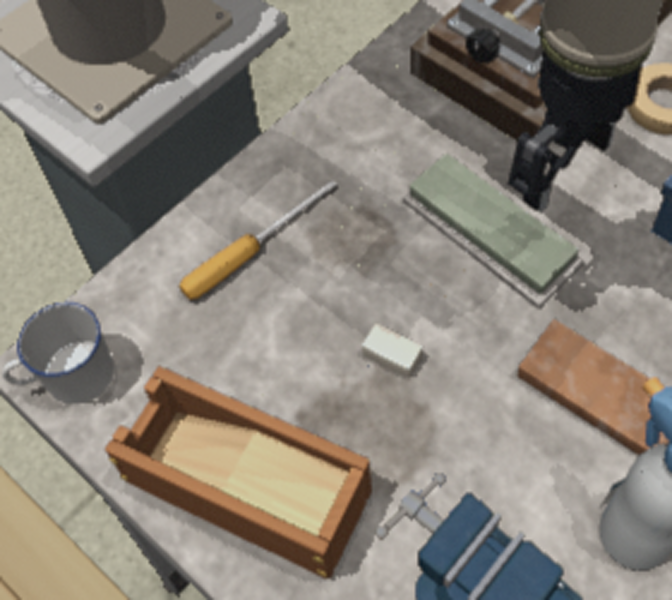

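```bash
python3 -c "
from bench import robot
print(robot.finish_job())"
```

```text
the job is handed in; nothing more can be done
None
```

I handed the job in at about 17 s of the 51 s allowed. The whetstone was lying flat on the lapping plate and the gripper was open, clear of everything.

- **Tipping:** I pressed the stone's end at the notch with the shut fingers. It rocked down onto the ramp and stayed tipped at 29.3° with the robot off it.
- **Placing:** I gripped the raised end across its width with the tool tilted to match, lifted it, levelled it and lowered it onto the plate. The contact force peaked at about 14 N, then I eased off and let go.

**Last checks:**
- **Stone:** the final side picture and depth put it level within about 0.2°, within 1 mm of the plate centre measured at the start, and lengthwise within about 0.5°.
- **Plate:** I did not re-measure its position after contact. In the picture a little more of it shows at its far end than its near end, which suggests an offset of a few millimetres along it, well within tolerance.
- **Other things on the bench:** the pale block, screwdriver and cup look undisturbed in that picture. The tape roll is only partly in view.

The first batch of move calls was refused because fields were left out, and nothing moved. The depth reading puts the stone's underside at about 9 mm where 10 mm is expected, which is within the 2 mm calibration error.

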